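# Free the stuck disc tray with the release rod

### The job

The disc player's tray is stuck shut with a disc in it. Take the release rod, push its tip straight into the orange-rimmed eject hole in the front until the hidden latch lets go and the tray springs part-way out, then draw the tray fully out and lay the rod down flat on the green tool mat without dropping it. Leave the other things on the counter where they are.

Things in the scene. Friction and masses are not known exactly. Their poses are not given: they have to be found in the camera images.
- player: disc player, a silver box 200 mm deep (its x), 300 mm wide (its y), 75 mm high, fixed to the counter. Origin: centre of its underside, z up. Its grey front face, with the tray and the eject hole, is at x = +100 mm and looks along its +x, away from the robot. Blue tape on its flat top.
- eject_hole (a point): centre of the mouth of the eject hole, in the plane of the front face: a 16 x 16 mm square opening with an orange rim in a 4 mm panel, 49 mm above the counter, 85 mm to the player's +y side of the middle. Axes as the player's: +x points straight out of the hole, z up. The paddle of the hidden latch (26 x 26 mm) stands 24 mm behind the face.
- latch (a joint): angle of the hidden spring latch, rad: 0 at rest (holding the tray), about 0.26 where it lets go, 0.45 at its stop. Pushed straight in through the hole with about 3 to 6 N, it lets the tray go when the rod's tip is about 34 to 37 mm deep and stops hard at about 43 mm. It springs back when the rod is withdrawn.
- tray (a joint): how far the disc tray is out, m: about 0.001 shut, 0.12 fully out. It slides along the player's +x. Once the latch is tripped a spring pushes it out to about 0.06 in half a second; from there it slides by hand (about 1.5 N) and stays where it is left. Shut, it cannot be pulled out.
- tray_front (a point): middle of the tray front's top edge, on its outer face, 62 mm above the counter; axes as the player's. The tray front is a black plate 165 mm wide (y), 26 mm high, 5 mm thick (towards -x). Behind it the tray is open on top, 132 mm wide inside, floor 42 mm above the counter: with the tray at 0.06 a 55 mm gap to the player's face lets one reach in and draw it out.
- rod_grip (a point): centre of the release rod's yellow handle, a square bar 80 x 22 x 22 mm; +x points along the rod to its tip, and the handle reaches 40 mm either way along x. The tool weighs about 80 g and is 170 mm long in all. At the start it lies flat on the carton, handle centre 26 mm above the counter, tip pointing roughly towards the robot (-x, up to 40 degrees off).
- rod_tip (a point): tip of the release rod: the end of the steel shaft, 6 mm thick and 90 mm long, in line with the handle's middle; 130 mm from the handle's centre along +x.
- mat_top (a point): centre of the top of the green tool mat with blue borders, 200 (x) x 140 (y) mm, top 15 mm above the counter, fixed. It lies to one side of the player, the carton to the other; they can change sides.
- carton: flat cardboard carton, 200 (x) x 140 (y) mm, 15 mm high, fixed; origin: centre of its underside. The release rod starts on it.
- remote: black remote control, 170 x 45 x 20 mm; a bystander, not to be moved. Origin: centre of its underside.
- cases: stack of three disc cases, 190 x 135 x 45 mm; a bystander, not to be moved. Origin: centre of its underside.
- clock: white clock radio, 60 x 110 x 90 mm; a bystander, not to be moved. Origin: centre of its underside.
- mug: blue mug, 80 mm across, 95 mm high; a bystander, not to be moved. Origin: centre of its underside.
- cleaner: bottle of screen cleaner, 60 mm across, 170 mm high; a bystander, not to be moved. Origin: centre of its underside.
- brick: black power brick, 130 x 60 x 35 mm; a bystander, not to be moved. Origin: centre of its underside.
- rod: the release rod itself; origin on its underside, 45 mm from the handle's centre towards the tip.
Not all that is in view belongs to the job. Of the things shaped like the rod, the yellow one is meant.

How it is judged:
On the way:
1. the rod's tip is in the eject hole and has pushed the latch lever past 0.24 rad (value of joint latch above 0.24 rad and x of rod_tip in the frame of eject_hole between -0.06 and -0.02 m and y of rod_tip in the frame of eject_hole between -0.02 and 0.02 m and z of rod_tip in the frame of eject_hole between -0.015 and 0.015 m), for 0.05 s.
At the end, for the whole second after the job is handed in: The tray is out by more than 105 of its 120 mm; the rod lies flat (within 7 degrees) and still on the tool mat, the centre of its handle over the mat and 6 to 16 mm above its top; let go (value of joint tray above 0.105 m and x of rod_grip in the frame of mat_top between -0.1 and 0.1 m and y of rod_grip in the frame of mat_top between -0.07 and 0.07 m and z of rod_grip in the frame of mat_top between 0.006 and 0.016 m and angle between rod_grip's own x axis and vertical between 1.45 and 1.69 rad and linear speed of rod below 0.02 m/s); the robot touches nothing.
It fails at once if the rod is dropped (moves faster than 0.6 m/s with nothing holding it) (linear speed of rod above 0.6 m/s and contact force between the fingers and rod below 0.05 N).
It fails at once if a bystander is moved by more than 30 mm (distance of any of remote, cases, clock, mug, cleaner, brick from where it was at the start of the episode above 0.03 m).
It also fails if it takes over 72 s, if anything falls off the work surface, if the arm or the gripper's body presses on something with over 40 N, if the wrist force passes 120 N, or if a joint passes its speed limit or range.

### The arm

A 6-joint arm with a two-finger parallel gripper is mounted at the origin on the work surface. World frame = base frame: x ahead of the robot, y to its left, z up, the work surface at z = 0. Lengths are in m, angles in rad, forces in N, time in s.
With the tool pointing down it reaches from about 0.325 to 0.75 m from the base axis. Payload 7.6 kg.
Tool frame: the origin (TCP) lies at the very end of the fingers, on their centre line; the grasp point (between the pads) lies 19 mm behind it; z points along the fingers, y is the direction in which the jaws open and shut (so a half turn about z gives the same grasp; the last joint's range is limited). The gripper opens to 85 mm and grips with 20 to 120 N. Pads are 22 mm wide; open, the fingers measure 114 mm over their backs; the gripper's body (76 mm by 85 mm) begins 54 mm behind the grasp point. The pads swing forward as they close: fully open they stand 13 mm farther back than shut.
Start: joints at [-0.07, 0.052, 1.401, -0, 1.689, -0.07], TCP at [0.525, 0, 0.231] pointing down, gripper open.
Joint ranges: [-2.9, 2.9], [-0.91, 2.17], [0.12, 2.37], [-1.06, 4.2], [0.26, 2.73], [-2.93, 2.93]. Speed limits (rad/s): [2.57, 2.57, 3.01, 3.14, 3.14, 3.14].

### API

Orientations are given as a unit quaternion [w, x, y, z].
In Python, from workcell import robot, optics, finder gives the robot as it stands.
- The arm moves only by the shell command python3 -m pendant 'ROWS' [FORCE]. ROWS is a JSON object of lists of equal length, an entry for each row: "fingers": the closure in counts, from 0 (fully open) to 255 (shut); "xyz": the shift along the tool's x, y, z in m, a list of three; "twist": the turn, a rotation vector about the tool's x, y, z in rad, a list of three. A call has 1 to 12 rows; each row is the pose to reach, as a shift and turn from the pose commanded when the call began, along the tool's axes at that moment; what a row does not reach only later rows make up. A row lasts 1/12 s, in which the tool goes at most 41.7 mm and 7.16 degrees, less where a joint would pass 70% of its speed; a pose out of reach is approached as far as the arm can. A call with a gripper value outside its range is refused whole. The fingers move at their own pace and stop on an object; FORCE is the grip in N (left out, the last holds). Time passes only in rows, so rows that repeat a pose let the fingers close. It gives the time, the measured TCP pose, the force and the opening at its end, in the units of the state.
- robot.read_state(): the state, without advancing time (a new reading comes with each control period).
- optics.capture(name): name is "scene" or "side" or "wrist"; returns (picture, depth): 384x512x3 uint8, red, green, blue; 384x512 float32, m along the optical axis (not along the pixel's ray), 0 where there is no reading.
- optics.camera_params(name): a dict with "camera_matrix" (3x3 intrinsics, pixels), "k1" (the pictures are not rectified: a ray, as slopes to the right and down, at radius r is drawn at 1 + k1 r^2 times it, then the intrinsics apply), "origin" and "attitude" of the camera in the world; the wrist camera has in their place "hand_eye" (4x4, takes a point from camera to tool coordinates, whose origin is the TCP and whose axes are the flange's). Camera axes: x right, y down, z forward; pixel columns grow to the right and rows downward; lengths in m; the calibration is good to about 2 mm. A picture is of the moment at which its call begins: read the wrist's pose just before it. camera_params takes no time and is no camera call.
- robot.hand_in(): hands the job in, once; it reports no verdict.
Trained networks look in the newest picture that a camera, given by its name, has taken for a name from the list of things; names that differ only in an ending like _2 or _b are one class to them, and where a whole thing is asked for, a point or a joint stands for the part that bears it (a point fixed in the world has none). Each returns a list of dicts, best first, with "p" (0 to 1); they miss things now and then, are a little off and sometimes report something else, mostly with a low value. They report only what shows in the picture. A call takes as long as a camera call. They do not tell look-alikes from the thing itself.
- finder.find_in(camera, name): "box" ([centre column, centre row, width, height] in pixels, round what is visible of it).
- finder.landmark_of(camera, name): "pixel" ([column, row] in pixels: a listed point, or the origin of a listed thing).
The state is a dict: "time": time; "joints": joint angles; "dq": joint speeds; "effort": joint torques, N m; "tcp_pos": TCP position; "ee_rot": TCP orientation; "force": force on the tool from outside, world axes, zero at the start; "moment": the same for the moment, N m; "opening": finger opening in m.
Only numpy, scipy, OpenCV 4.12 (cv2) and the standard library are available. Lean on these libraries where they do the work, as an engineer would, in place of code of your own. Each camera call takes 0.05 s, during which the arm holds its last target. There are 200 camera calls.

## Working session

There is one attempt and no reset: what is moved stays moved. The work goes in short steps, Python scripts to look and compute and a shell command to move; the robot and the scene stay as the last step left them, time stands still between calls to the robot, and variables do not carry over. Pictures are saved under pics/ and viewed, about 8 in all and at most 12, crops included, and the job is handed in when it is done.

```bash
ls; mkdir -p pics; python3 - <<'E'
from workcell import robot, optics, finder
import cv2, numpy as np
print(robot.read_state())
for n in ("scene","side"):
    im,d=optics.capture(n); cv2.imwrite(f"pics/{n}0.png",im[:,:,::-1]); np.save(f"pics/{n}0.npy",d)
    print(n,optics.camera_params(n))
    for k in ("player","eject_hole","rod_grip","rod_tip","mat_top","carton","tray_front"):
        print(k,[(np.round(r["pixel"]).tolist(),round(r["p"],2)) for r in finder.landmark_of(n,k)][:4])
print(optics.camera_params("wrist"))
a=cv2.imread("pics/scene0.png");b=cv2.imread("pics/side0.png")
E
```

```text
pics
{'time': 0.0, 'joints': array([-7.02971924e-02,  5.28754393e-02,  1.40174375e+00,  9.11840274e-07,
        1.68859305e+00, -7.03199557e-02]), 'dq': array([-0.0005765 , -0.00124914,  0.00087455,  0.00106086,  0.00022615,
       -0.00058752]), 'effort': array([ 8.02730119e-04, -3.81666934e+01, -3.60182977e+01,  8.43031398e-05,
        6.19437444e-03, -2.66336252e-05]), 'tcp_pos': array([5.24696404e-01, 4.60548032e-05, 2.30442580e-01]), 'ee_rot': array([-6.11717506e-04,  7.07098464e-01,  7.07114635e-01, -5.30626384e-04]), 'force': array([-0.67944712,  0.0900094 , -0.11725725]), 'moment': array([-0.03505693,  0.01185573,  0.01019352]), 'opening': 0.08534820941371725}
scene {'camera_matrix': array([[355.85139245,   0.        , 254.09107219],
       [  0.        , 355.85139245, 185.65354022],
       [  0.        ,   0.        ,   1.        ]]), 'k1': 0.0031474506435640037, 'origin': array([ 1.04317597, -0.28843904,  0.83008529]), 'attitude': array([-0.29892558,  0.81879654,  0.46381148, -0.1584129 ])}
player [([218.0, 190.0], 0.72)]
eject_hole [([264.0, 183.0], 0.96)]
rod_grip [([354.
[... 719 characters left out ...]
[176.0, 162.0], 0.77), ([215.0, 140.0], 0.7)]
mat_top [([307.0, 336.0], 0.69)]
carton [([239.0, 144.0], 0.63)]
tray_front [([215.0, 140.0], 0.72)]
{'camera_matrix': array([[267.31448425,   0.        , 255.43164449],
       [  0.        , 267.31448425, 190.23098096],
       [  0.        ,   0.        ,   1.        ]]), 'k1': -0.0112632295492259, 'hand_eye': array([[ 3.10886831e-04, -9.58689364e-01, -2.84454928e-01,
         7.24368359e-02],
       [ 9.99999370e-01,  6.04959903e-04, -9.45956503e-04,
         6.59723952e-04],
       [ 1.07896226e-03, -2.84454455e-01,  9.58688948e-01,
        -1.42309160e-01],
       [ 0.00000000e+00,  0.00000000e+00,  0.00000000e+00,
         1.00000000e+00]])}
```

View pics/scene0.png

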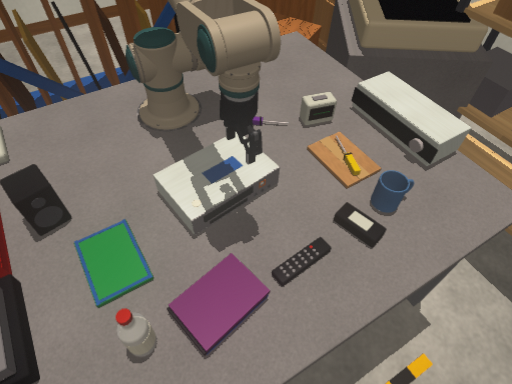

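View pics/side0.png

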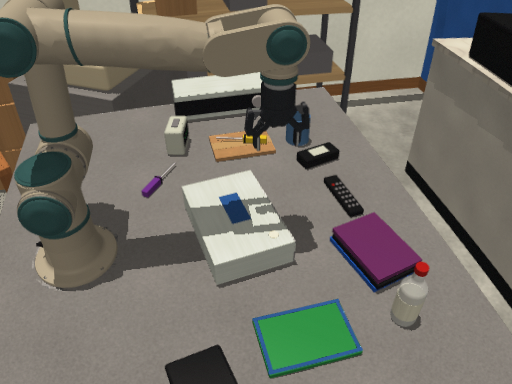

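The scene view shows two rod-shaped things. The yellow-handled rod lies on the carton, handle at (353,162) and tip at about (338,138). The purple-handled one lies on the counter, (258,121) to (288,124). A yellow-black object on the floor at (410,370) is unrelated. I choose the yellow one. The green mat is at (114,260), on the -y side, and the eject hole is at (264,183).

```bash
cat > h.py <<'E'
from workcell import robot, optics, finder
import cv2, numpy as np
from scipy.spatial.transform import Rotation as R
def rot(q): return R.from_quat(np.r_[q[1:],q[0]])
def cam(n,st=None):
    p=optics.camera_params(n)
    if n=="wrist":
        st=st or robot.read_state(); H=p["hand_eye"]; Rt=rot(st["ee_rot"]).as_matrix()
        return p["camera_matrix"],p["k1"],Rt@H[:3,:3],Rt@H[:3,3]+st["tcp_pos"]
    return p["camera_matrix"],p["k1"],rot(p["attitude"]).as_matrix(),p["origin"]
def rays(c,px):
    K,k,Rm,o=c
    s=cv2.undistortPoints(np.float64(px).reshape(-1,1,2),K,np.array([k,0,0,0.])).reshape(-1,2)
    return np.c_[s,np.ones(len(s))]
def at_z(c,px,z):
    d=rays(c,px)@c[2].T; o=c[3]; return o+d*((z-o[2])/d[:,2])[:,None]
def by_depth(c,px,D):
    px=np.atleast_2d(px); z=D[np.int32(px[:,1]),np.int32(px[:,0])]
    return (rays(c,px)*z[:,None])@c[2].T+c[3]
def proj(c,P):
    K,k,Rm,o=c; q=(np.atleast_2d(P)-o)@Rm
    return cv2.projectPoints(q,np.zeros(3),np.zeros(3),K,np.array([k,0,0,0.]))[0].reshape(-1,2)
def mask_px(m): 
    y,x=np.nonzero(m); return np.c_[x,y].astype(float)
def rect(P):
    (cx,cy),(w,h),a=cv2.minAreaRect(np.float32(P[:,:2]*1000)); return np.round([cx,cy,w,h,a],1)
E
python3 - <<'E'
from h import *
c=cam("scene"); s=cam("side")
im=cv2.imread("pics/scene0.png"); D=np.load("pics/scene0.npy"); hsv=cv2.cvtColor(im,cv2.COLOR_BGR2HSV)
im2=cv2.imread("pics/side0.png"); D2=np.load("pics/side0.npy"); hsv2=cv2.cvtColor(im2,cv2.COLOR_BGR2HSV)
def seg(hsv,lo,hi,box):
    m=cv2.inRange(hsv,lo,hi); k=np.zeros_like(m); x0,y0,x1,y1=box; k[y0:y1,x0:x1]=1; return mask_px(m*k)
P=by_depth(c,seg(hsv,(20,150,120),(35,255,255),(320,130,380,190)),D); print("yellow",len(P),np.median(P,0),rect(P))
print("yellow at_z .037",rect(at_z(c,seg(hsv,(20,150,120),(35,255,255),(320,130,380,190)),.037)))
for nm,cc,hh,DD,bx in (("scene",c,hsv,D,(60,200,170,310)),("side",s,hsv2,D2,(230,280,380,384))):
    px=seg(hh,(40,120,60),(125,255,255),bx); P=at_z(cc,px,.015); print("mat",nm,len(P),rect(P),np.median(by_depth(cc,px,DD),0))
# player top points
for nm,cc,DD,bx in (("scene",c,D,(140,120,290,240)),("side",s,D2,(170,160,300,285))):
    px=mask_px(np.ones(DD.shape)); px=px[(px[:,0]>bx[0])&(px[:,0]<bx[2])&(px[:,1]>bx[1])&(px[:,1]<bx[3])]
    P=by_depth(cc,px,DD); q=P[(abs(P[:,2]-.075)<.006)]; print("top",nm,len(q),np.median(q,0),rect(q))
print("hole",at_z(c,[264,183],.049),at_z(s,[260,191],.049)) 
print("depth hole",by_depth(c,[[264,183],[262,186],[229,198]],D))
for n,z,px in(("grip",.026,[354,164]),("tip",.026,[334,135])): print(n,at_z(c,px,z))
for n,z,px in(("grip",.026,[254,139]),("tip",.026,[215,140])): print(n,at_z(s,px,z))
A=cv2.resize(im[120:200,300:400],None,fx=4,fy=4,interpolation=cv2.INTER_CUBIC)
B=cv2.resize(im[130:230,150:290],None,fx=4*.8,fy=4*.8,interpolation=cv2.INTER_CUBIC)[:320]
cv2.imwrite("pics/c0.png",np.hstack([A,B])[:, :800])
E
```

```text
yellow 155 [0.57117345 0.37325881 0.03561906] [795.7  75.8  55.6 878.9  37.8]
yellow at_z .037 [566.9 372.8  25.2  93.4  68.8]
mat scene 3955 [ 499.6 -359.   203.2  135.9    0.9] [ 0.50829228 -0.36138919  0.01414144]
mat side 5689 [ 543.5 -357.   310.4  162.8    7.7] [ 0.49222625 -0.36829312  0.01454898]
top scene 5341 [ 0.43129554 -0.03628494  0.07437458] [415.6 -13.4 203.9 301.8   8. ]
top side 6555 [ 0.41335047 -0.04075394  0.0742903 ] [415.2 -15.7 201.9 305.2   8.1]
hole [[0.50549517 0.08817896 0.049     ]] [[0.5056059  0.07768738 0.049     ]]
depth hole [[ 0.50056453  0.09163262  0.0418373 ]
 [ 0.50212826  0.084124    0.03444746]
 [ 0.52017466 -0.0329876   0.0750193 ]]
grip [[0.56636616 0.38163204 0.026     ]]
tip [[0.43144456 0.41283107 0.026     ]]
grip [[0.55828662 0.37334436 0.026     ]]
tip [[0.43094627 0.39852146 0.026     ]]
```

View pics/c0.png

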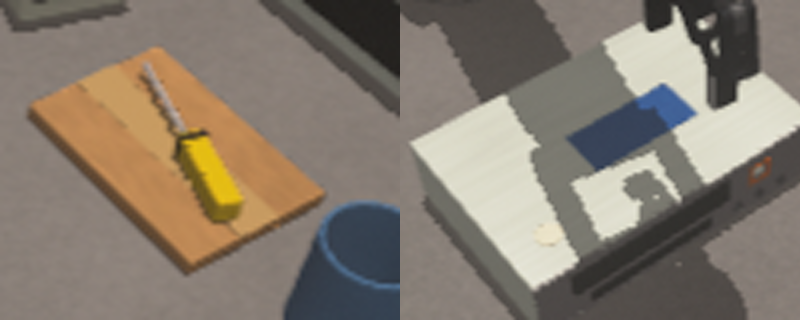

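The crop confirms the yellow rod lies on the carton with its tip towards the robot. The player centre is about (0.4155,-0.0145) with yaw +8°, which puts the hole at (0.503,0.084), in agreement with the network. Next I go over the rod.

```bash
python3 -m pendant '{"fingers":[0,0,0,0,0,0,0,0,0,0,0,0],"xyz":[[0.03,0.005,0],[0.07,0.01,0],[0.11,0.01,0],[0.15,0.02,0],[0.19,0.02,0],[0.23,0.03,0],[0.27,0.03,0],[0.31,0.04,0],[0.34,0.04,0],[0.36,0.04,0.01],[0.37,0.04,0.02],[0.375,0.04,0.02]],"twist":[[0,0,0.1],[0,0,0.2],[0,0,0.32],[0,0,0.44],[0,0,0.56],[0,0,0.68],[0,0,0.8],[0,0,0.92],[0,0,1.04],[0,0,1.16],[0,0,1.28],[0,0,1.4]]}' && python3 -m pendant '{"fingers":[0,0,0,0,0,0],"xyz":[[0,0,0],[0,0,0],[0,0,0],[0,0,0],[0,0,0],[0,0,0]],"twist":[[0,0,0.1],[0,0,0.2],[0,0,0.3],[0,0,0.38],[0,0,0.38],[0,0,0.38]]}'
cat > look.py <<'E'
from h import *
import sys
st=robot.read_state(); im,D=optics.capture("wrist"); c=cam("wrist",st); bgr=im[:,:,::-1]
cv2.imwrite(f"pics/{sys.argv[1]}.png",bgr); np.savez(f"pics/{sys.argv[1]}",D=D,R=c[2],o=c[3])
T=rot(st["ee_rot"]).as_matrix(); print("t",round(st["time"],2),"tcp",st["tcp_pos"].round(4),"toolx yaw",np.degrees(np.arctan2(T[1,0],T[0,0])).round(2),"z",T[:,2].round(3),"F",st["force"].round(1),"open",round(st["opening"],4))
E
cat > rodlook.py <<'E'
exec(open("look.py").read())
hsv=cv2.cvtColor(np.ascontiguousarray(bgr),cv2.COLOR_BGR2HSV)
m=cv2.inRange(hsv,(20,150,90),(35,255,255)); n,l,s,_=cv2.connectedComponentsWithStats(m); m=(l==1+np.argmax(s[1:,4]))
P=by_depth(c,mask_px(m),D); zt=np.percentile(P[:,2],90); P=P[abs(P[:,2]-zt)<.004]
print("handle top",len(P),zt.round(4),rect(P))
for k in("rod_grip","rod_tip"):
    for r in finder.landmark_of("wrist",k)[:2]: print(k,np.round(r["pixel"]),round(r["p"],2),at_z(c,r["pixel"],zt-.011).round(4), by_depth(c,r["pixel"],D).round(4))
E
python3 rodlook.py w1
```

```text
time: 1.8
tcp_pos: [0.5638, 0.3768, 0.2079]
ee_rot: [0.001, 0.997, 0.084, -0.002]
force: [-0.1, -0.6, -0.4]
opening: 0.0853
time: 2.3
tcp_pos: [0.565, 0.375, 0.2112]
ee_rot: [0.0, 0.995, -0.103, -0.0]
force: [-0.0, -0.1, 1.1]
opening: 0.0855
t 2.3 tcp [0.565  0.375  0.2112] toolx yaw -11.85 z [-0. -0. -1.] F [-0.  -0.1  1.1] open 0.0855
handle top 1000 0.0377 [564.5 375.3  21.8  70.8  72.6]
rod_grip [253. 173.] 0.87 [[0.5638 0.3788 0.0267]] [[0.566  0.3782 0.0369]]
rod_grip [392. 357.] 0.71 [[0.2272 0.2252 0.0267]] [[0.5491 0.3312 0.2836]]
rod_tip [248. 265.] 0.92 [[0.4366 0.413  0.0267]] [[0.4388 0.4125 0.0303]]
```

View pics/w1.png

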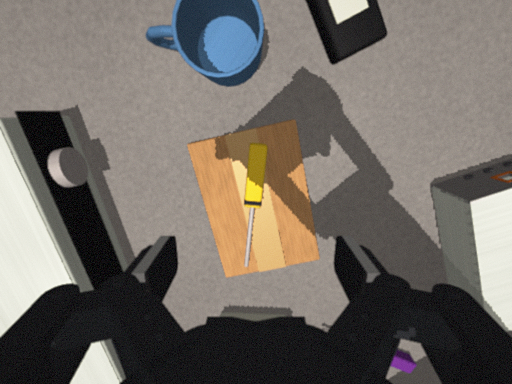

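```bash
python3 -m pendant '{"fingers":[0,0,0,0,0,0,0,0,0,0],"xyz":[[-0.005,0,0.03],[-0.005,0,0.06],[-0.005,0,0.09],[-0.005,0,0.12],[-0.005,0,0.15],[-0.005,0,0.17],[-0.005,0,0.18],[-0.005,0,0.188],[-0.005,0,0.192],[-0.005,0,0.192]],"twist":[[0,0,0.09],[0,0,0.09],[0,0,0.09],[0,0,0.09],[0,0,0.09],[0,0,0.09],[0,0,0.09],[0,0,0.09],[0,0,0.09],[0,0,0.09]]}' 60 && python3 -m pendant '{"fingers":[255,255,255,255,255,255,255,255,255,255],"xyz":[[0,0,0],[0,0,0],[0,0,0],[0,0,0],[0,0,0],[0,0,0],[0,0,0],[0,0,0],[0,0,0],[0,0,0]],"twist":[[0,0,0],[0,0,0],[0,0,0],[0,0,0],[0,0,0],[0,0,0],[0,0,0],[0,0,0],[0,0,0],[0,0,0]]}' 60
```

```text
time: 3.28
tcp_pos: [0.5604, 0.3762, 0.0197]
ee_rot: [-0.0, 0.989, -0.149, 0.0]
force: [1.3, 0.9, 0.7]
opening: 0.0853
time: 4.12
tcp_pos: [0.5605, 0.3763, 0.02]
ee_rot: [-0.0, 0.989, -0.149, 0.0]
force: [0.1, -0.1, 4.8]
opening: 0.0206
```

```bash
python3 -m pendant '{"fingers":[255,255,255,255,255,255,255,255],"xyz":[[0,0,-0.01],[0,0,-0.03],[0,0,-0.055],[0,0,-0.08],[0,0,-0.11],[0,0,-0.13],[0,0,-0.13],[0,0,-0.13]],"twist":[[0,0,0],[0,0,0],[0,0,0],[0,0,0],[0,0,0],[0,0,0],[0,0,0],[0,0,0]]}' 
cat > tipm.py <<'E'
exec(open("look.py").read())
T=rot(st["ee_rot"]).as_matrix()
for k in("rod_grip","rod_tip","eject_hole"):
    for r in finder.landmark_of("wrist",k)[:2]:
        q=by_depth(c,r["pixel"],D)[0]; print(k,np.round(r["pixel"],1),round(r["p"],2),"world",q.round(4),"tool",(T.T@(q-st["tcp_pos"])).round(4))
E
python3 tipm.py w2
```

```text
time: 4.78
tcp_pos: [0.5604, 0.3763, 0.1504]
ee_rot: [-0.001, 0.989, -0.149, 0.001]
force: [-0.1, -0.0, -1.8]
opening: 0.0205
t 4.78 tcp [0.5604 0.3763 0.1504] toolx yaw -17.14 z [ 0.002  0.001 -1.   ] F [-0.1 -0.  -1.8] open 0.0205
rod_grip [254.7 244.5] 0.88 world [0.5663 0.3749 0.1669] tool [ 0.006  -0.0005 -0.0165]
```

View pics/w2.png

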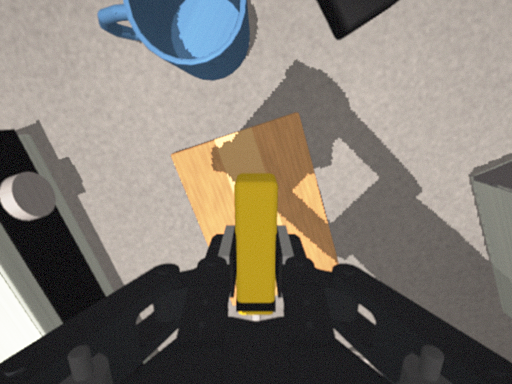

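```bash
python3 -m pendant '{"fingers":[255,255,255,255,255,255,255,255,255,255,255,255],"xyz":[[0.01,0.015,0],[0.03,0.04,0],[0.05,0.067,0],[0.07,0.094,0],[0.09,0.12,0],[0.11,0.148,0],[0.13,0.175,0],[0.15,0.2,0.01],[0.165,0.222,0.02],[0.172,0.231,0.03],[0.172,0.231,0.03],[0.172,0.231,0.03]],"twist":[[0,0,-0.02],[0,0,-0.06],[0,0,-0.11],[0,0,-0.16],[0,0,-0.21],[0,0,-0.26],[0,0,-0.31],[0,0,-0.36],[0,0,-0.41],[0,0,-0.44],[0,0,-0.44],[0,0,-0.44]]}'
python3 - <<'E'
from h import *
z=np.load("pics/w2.npz"); st=robot.read_state()
K=optics.camera_params("wrist"); H=K["hand_eye"]; c=(K["camera_matrix"],K["k1"],H[:3,:3],H[:3,3])
print("handle pts tool", by_depth(c,[[256,177],[256,240],[255,290],[255,300],[240,240],[272,240]],z["D"]).round(4))
T=rot(st["ee_rot"]).as_matrix(); print(st["tcp_pos"].round(4),T.round(3).tolist(),st["time"])
for n in("scene","side"):
    im,D=optics.capture(n); cv2.imwrite(f"pics/{n}1.png",im[:,:,::-1]); cc=cam(n)
    tip=st["tcp_pos"]+T@np.array([-.13,0,-.006]); print(n,"expected tip px",proj(cc,tip).round(1))
    for k in("rod_tip","rod_grip","eject_hole"):
        print(k,[(np.round(r["pixel"],1).tolist(),round(r["p"],2)) for r in finder.landmark_of(n,k)][:2])
E
python3 tipm.py w3
python3 - <<'E'
import cv2,numpy as np
a=cv2.imread("pics/scene1.png")[110:230,200:350]; b=cv2.imread("pics/w3.png")
cv2.imwrite("pics/c1.png",np.hstack([cv2.resize(a,(480,384),interpolation=cv2.INTER_CUBIC),b[:,100:420]]))
E
```

```text
time: 5.98
tcp_pos: [0.6556, 0.1044, 0.1175]
ee_rot: [-0.0, 0.998, 0.069, -0.002]
force: [-0.5, 0.4, -0.9]
opening: 0.0206
handle pts tool [[ 0.0399  0.0004 -0.0068]
 [ 0.0088  0.0004 -0.017 ]
 [-0.0219 -0.0001 -0.0167]
 [-0.0283 -0.0001 -0.0169]
 [ 0.0089 -0.0079 -0.017 ]
 [ 0.0089  0.0087 -0.017 ]]
[0.6556 0.1044 0.1175] [[0.99, 0.138, -0.003], [0.138, -0.99, 0.0], [-0.003, -0.001, -1.0]] 5.9833
scene expected tip px [[268.8 170.5]]
rod_tip [([220.6, 306.4], 0.72), ([263.4, 169.9], 0.67)]
rod_grip [([302.5, 200.7], 0.56), ([250.7, 117.7], 0.53)]
eject_hole [([262.6, 181.7], 0.61), ([383.9, 200.0], 0.36)]
side expected tip px [[267.  166.2]]
rod_tip [([172.8, 160.1], 0.79), ([265.3, 167.5], 0.53)]
rod_grip [([151.3, 183.6], 0.74), ([311.8, 155.4], 0.54)]
eject_hole [([257.3, 193.2], 0.76)]
t 6.38 tcp [0.6564 0.1054 0.1198] toolx yaw 8.11 z [ 0.001  0.    -1.   ] F [-0.6 -0.5 -0. ] open 0.0208
rod_grip [253.2 246.9] 0.95 world [0.6611 0.1071 0.1369] tool [ 0.0049 -0.001  -0.0171]
```

View pics/c1.png

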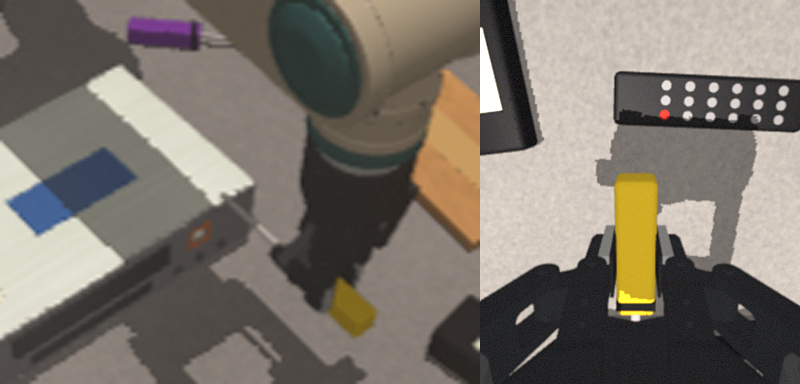

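```bash
python3 -m pendant '{"fingers":[255,255,255,255,255,255],"xyz":[[0,0,0.02],[0,0,0.045],[0,0,0.065],[0,0,0.077],[0,0,0.077],[0,0,0.077]],"twist":[[0,0,0],[0,0,0],[0,0,0],[0,0,0],[0,0,0],[0,0,0]]}'
cat > ins.py <<'E'
from h import *
import sys
st=robot.read_state(); T=rot(st["ee_rot"]).as_matrix(); tag=sys.argv[1]
im,D=optics.capture("scene"); cv2.imwrite(f"pics/scene{tag}.png",im[:,:,::-1]); c=cam("scene"); bgr=im[:,:,::-1]
tip=st["tcp_pos"]+T@np.array([-.13,0,-.006]); print("t",round(st["time"],2),"tcp",st["tcp_pos"].round(4),"yaw",np.degrees(np.arctan2(T[1,0],T[0,0])).round(2),"F",st["force"].round(1))
print("calc tip",tip.round(4),"px",proj(c,tip).round(1))
for f,g in (("pics/scene0.png",0),(f"pics/scene{tag}.png",1)):
    hs=cv2.cvtColor(cv2.imread(f),cv2.COLOR_BGR2HSV); m=cv2.inRange(hs,(3,90,60),(18,255,255)); k=np.zeros_like(m); k[170:200,245:285]=1; p=mask_px(m*k)
    if len(p)<3: print("no orange"); continue
    ctr=(p.min(0)+p.max(0))/2; a=np.radians(8.05); n=np.array([np.cos(a),np.sin(a),0]); o=np.array([.4155,-.0145,0])+.1*n
    r=(rays(c,ctr)@c[2].T)[0]; q=c[3]+r*((o-c[3])@n/(r@n)); print("orange",len(p),p.min(0),p.max(0),"on face",q.round(4))
h=o+np.array([-np.sin(a),np.cos(a),0])*.085+[0,0,.049]; print("hole from player",h.round(4),proj(c,h).round(1))
E=np.c_[n,[-n[1],n[0],0],[0,0,1]]; print("tip in hole frame",(E.T@(tip-h)).round(4))
for k in("rod_tip","eject_hole"): print(k,[(np.round(r["pixel"],1).tolist(),round(r["p"],2)) for r in finder.landmark_of("scene",k)][:3])
x,y=210,140; cv2.imwrite(f"pics/i{tag}.png",cv2.resize(np.ascontiguousarray(bgr[y:y+80,x:x+110]),None,fx=7,fy=7,interpolation=cv2.INTER_CUBIC))
E
python3 ins.py 2
```

```text
time: 7.08
tcp_pos: [0.6564, 0.1046, 0.0423]
ee_rot: [-0.0, 0.998, 0.07, -0.0]
force: [-0.4, 0.2, -0.4]
opening: 0.0205
t 7.08 tcp [0.6564 0.1046 0.0423] yaw 8.06 F [-0.4  0.2 -0.4]
calc tip [0.5277 0.0864 0.0484] px [[267.6 188.5]]
orange 26 [259. 179.] [265. 187.] on face [0.5027 0.0832 0.0491]
orange 28 [259. 179.] [265. 187.] on face [0.5027 0.0832 0.0491]
hole from player [0.5026 0.0837 0.049 ] [[262.1 182.9]]
tip in hole frame [ 0.0252 -0.0008 -0.0006]
rod_tip [([264.2, 188.2], 0.51)]
eject_hole [([261.7, 182.4], 0.96)]
```

View pics/i2.png

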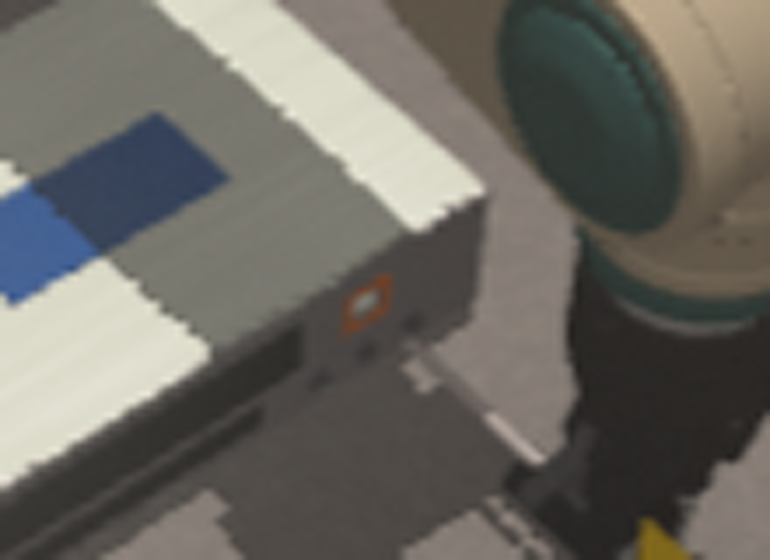

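```bash
python3 -m pendant '{"fingers":[255,255,255,255,255,255,255,255],"xyz":[[-0.007,0,-0.001],[-0.014,0,-0.001],[-0.021,0,-0.001],[-0.028,0,-0.001],[-0.035,0,-0.001],[-0.042,0,-0.001],[-0.046,0,-0.001],[-0.046,0,-0.001]],"twist":[[0,0,0],[0,0,0],[0,0,0],[0,0,0],[0,0,0],[0,0,0],[0,0,0],[0,0,0]]}'
python3 ins.py 3
```

```text
time: 7.9
tcp_pos: [0.6104, 0.0981, 0.0438]
ee_rot: [0.0, 0.998, 0.07, 0.0]
force: [-0.5, 0.5, -1.5]
opening: 0.021
t 7.9 tcp [0.6104 0.0981 0.0438] yaw 8.07 F [-0.5  0.5 -1.5]
calc tip [0.4817 0.0799 0.0498] px [[257.2 178.5]]
orange 26 [259. 179.] [265. 187.] on face [0.5027 0.0832 0.0491]
orange 26 [259. 179.] [265. 187.] on face [0.5027 0.0832 0.0491]
hole from player [0.5026 0.0837 0.049 ] [[262.1 182.9]]
tip in hole frame [-0.0212 -0.0008  0.0008]
rod_tip [([253.9, 174.4], 0.67)]
eject_hole [([262.3, 183.1], 0.64)]
```

View pics/i3.png

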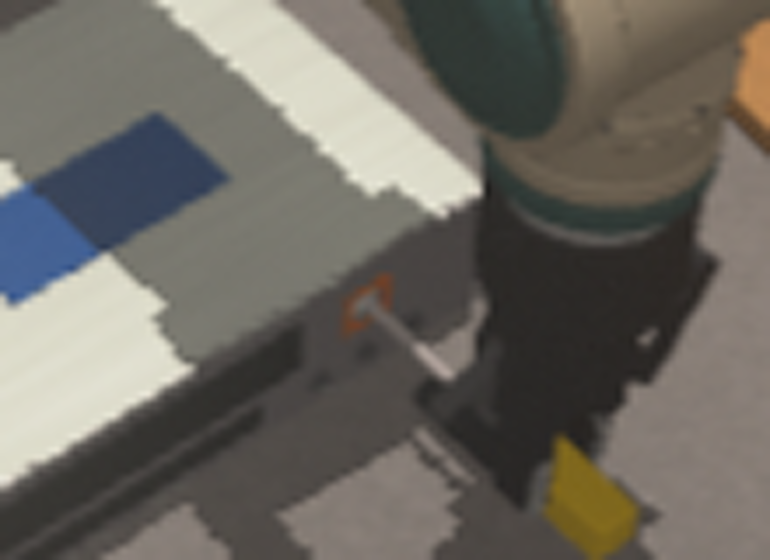

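The rod is in the hole (crop pixel 365,300), and there is no side force. Now I push the latch.

```bash
python3 -m pendant '{"fingers":[255,255,255,255,255,255,255,255,255,255],"xyz":[[-0.003,0,0],[-0.006,0,0],[-0.009,0,0],[-0.011,0,0],[-0.013,0,0],[-0.015,0,0],[-0.017,0,0],[-0.018,0,0],[-0.018,0,0],[-0.018,0,0]],"twist":[[0,0,0],[0,0,0],[0,0,0],[0,0,0],[0,0,0],[0,0,0],[0,0,0],[0,0,0],[0,0,0],[0,0,0]]}'
cat > tray.py <<'E'
from h import *
import sys
n=sys.argv[1]; im,D=optics.capture(n); c=cam(n); st=robot.read_state(); a=np.radians(8.05)
ax=np.array([np.cos(a),np.sin(a),0]); ay=np.array([-ax[1],ax[0],0]); o=np.array([.4155,-.0145,0])
P=by_depth(c,mask_px(D>0),D)-o; L=np.c_[P@ax,P@ay,P[:,2]]
for lo,hi in((-.08,-.03),(-.03,.03),(.03,.07)):
    q=L[(L[:,2]>.055)&(L[:,2]<.067)&(L[:,1]>lo)&(L[:,1]<hi)&(L[:,0]>.098)&(L[:,0]<.26)]
    print(len(q),"front x(local)",np.percentile(q[:,0],[5,50,95]).round(4) if len(q) else "")
print("finder tray_front",[(np.round(r["pixel"]).tolist(),round(r["p"],2),(lambda v:[round(v@ax,4),round(v@ay,4)])(at_z(c,r["pixel"],.062)[0]-o)) for r in finder.landmark_of(n,"tray_front")][:2],"F",st["force"].round(1),round(st["time"],2),st["tcp_pos"].round(4))
E
python3 tray.py scene
```

```text
time: 8.88
tcp_pos: [0.594, 0.0966, 0.0441]
ee_rot: [-0.001, 0.998, 0.07, 0.002]
force: [4.8, 4.1, -1.4]
opening: 0.0205
60 front x(local) [0.0997 0.1537 0.1559]
72 front x(local) [0.0988 0.1526 0.1559]
64 front x(local) [0.0988 0.151  0.1987]
finder tray_front [([240.0, 215.0], 0.69, [np.float64(0.1568), np.float64(-0.038)])] F [ 4.7  3.9 -0.4] 8.93 [0.594  0.0966 0.0441]
```

The tray sprang out by about 55 mm, so the latch tripped with the tip calculated 38 mm deep. Withdraw straight out, then lift.

```bash
python3 -m pendant '{"fingers":[255,255,255,255,255,255,255,255,255,255,255,255],"xyz":[[0.005,0,0],[0.015,0,0],[0.03,0,0],[0.045,0,0],[0.06,0,0],[0.075,0,0],[0.085,0,0],[0.09,0,-0.02],[0.09,0,-0.06],[0.09,0,-0.1],[0.09,0,-0.14],[0.09,0,-0.17]],"twist":[[0,0,0],[0,0,0],[0,0,0],[0,0,0],[0,0,0],[0,0,0],[0,0,0],[0,0,0],[0,0,0],[0,0,0],[0,0,0],[0,0,0]]}'
python3 tray.py scene
python3 - <<'E'
from h import *
for n in("scene","side"):
    c=cam(n)
    if n=="side": optics.capture("side")
    for k in("cleaner","cases","mug","mat_top"): print(n,k,[(at_z(c,r["pixel"],.015 if k=="mat_top" else 0)[0].round(3).tolist(),round(r["p"],2)) for r in finder.landmark_of(n,k)][:2])
E
```

```text
time: 9.98
tcp_pos: [0.6824, 0.1081, 0.2173]
ee_rot: [0.0, 0.998, 0.07, 0.001]
force: [0.9, -0.7, 0.9]
opening: 0.0204
61 front x(local) [0.0991 0.1586 0.1606]
74 front x(local) [0.0992 0.1579 0.1609]
51 front x(local) [0.0988 0.1365 0.1606]
finder tray_front [([241.0, 213.0], 0.89, [np.float64(0.1518), np.float64(-0.0325)])] F [0.8 1.2 5.2] 10.03 [0.684  0.1082 0.2245]
scene cleaner [([0.723, -0.368, 0.0], 0.65)]
scene cases [([0.737, -0.184, 0.0], 0.75), ([0.739, 0.251, 0.0], 0.23)]
scene mug [([0.71, 0.386, 0.0], 0.65)]
scene mat_top [([0.492, -0.35, 0.015], 0.7), ([0.429, -0.021, 0.015], 0.55)]
side cleaner [([0.723, -0.354, 0.0], 0.75), ([0.498, -0.354, 0.0], 0.57)]
side cases [([0.734, -0.175, 0.0], 0.91)]
side mug [([0.724, 0.385, 0.0], 0.7)]
side mat_top [([0.494, -0.361, 0.015], 0.88), ([0.815, 0.435, 0.015], 0.47)]
```

```bash
python3 -m pendant '{"fingers":[255,255,255,255,255,255,255,255,255,255,255,255],"xyz":[[-0.01,0.02,0],[-0.025,0.05,0],[-0.04,0.08,0],[-0.06,0.115,0],[-0.077,0.15,0],[-0.095,0.185,0],[-0.11,0.22,0],[-0.13,0.255,0],[-0.147,0.29,0],[-0.164,0.325,0],[-0.18,0.355,0],[-0.19,0.38,0]],"twist":[[0,0,0],[0,0,0],[0,0,0],[0,0,0],[0,0,0],[0,0,0],[0,0,0],[0,0,0],[0,0,0],[0,0,0],[0,0,0],[0,0,0]]}' && python3 -m pendant '{"fingers":[255,255,255,255,255,255,255,255,255,255,255],"xyz":[[-0.01,0.02,0],[-0.02,0.04,0],[-0.03,0.055,0],[-0.032,0.061,0.02],[-0.032,0.061,0.05],[-0.032,0.061,0.08],[-0.032,0.061,0.11],[-0.032,0.061,0.14],[-0.032,0.061,0.16],[-0.032,0.061,0.17],[-0.032,0.061,0.17]],"twist":[[0,0,0],[0,0,0],[0,0,0],[0,0,0],[0,0,0],[0,0,0],[0,0,0],[0,0,0],[0,0,0],[0,0,0],[0,0,0]]}'; cat > mat.py <<'E'
exec(open("look.py").read())
P=by_depth(c,mask_px(D>0),D); hs=cv2.cvtColor(np.ascontiguousarray(bgr),cv2.COLOR_BGR2HSV); 
g=by_depth(c,mask_px((cv2.inRange(hs,(45,120,60),(75,255,255))>0)&(D>0)),D); print("mat green z",np.median(g[:,2]).round(4),g.min(0).round(3),g.max(0).round(3))
y=mask_px((cv2.inRange(hs,(20,150,90),(35,255,255))>0)&(D>0)); q=by_depth(c,y,D); print("yellow z pct",np.percentile(q[:,2],[50,90]).round(4),rect(q[q[:,2]<.1]))
E
python3 mat.py w4
```

```text
time: 11.53
tcp_pos: [0.5458, -0.2971, 0.2132]
ee_rot: [0.0, 0.998, 0.069, -0.0]
force: [0.4, -0.0, -0.2]
opening: 0.0207
time: 12.45
tcp_pos: [0.5229, -0.3585, 0.0402]
ee_rot: [-0.002, 0.998, 0.07, -0.002]
force: [-0.7, -0.0, -0.8]
opening: 0.0205
t 12.45 tcp [ 0.5229 -0.3585  0.0402] toolx yaw 8.07 z [-0.004  0.003 -1.   ] F [-0.7 -0.  -0.8] open 0.0205
mat green z 0.0148 [ 0.408 -0.42   0.011] [ 0.597 -0.29   0.128]
yellow z pct [0.0568 0.0576] [ 504.4 -360.   117.9   28.9    9.7]
```

View pics/w4.png

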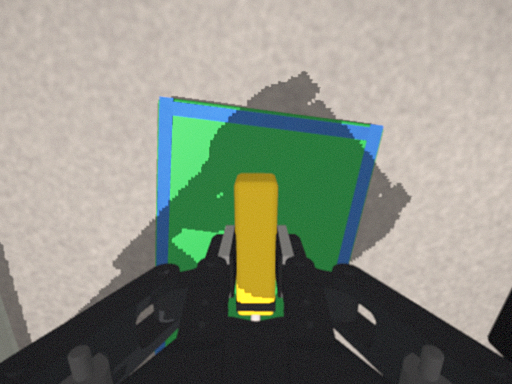

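```bash
python3 -m pendant '{"fingers":[255,255,255,255,255,255,255,255],"xyz":[[0,0,0.004],[0,0,0.008],[0,0,0.012],[0,0,0.016],[0,0,0.018],[0,0,0.018],[0,0,0.018],[0,0,0.018]],"twist":[[0,0,0],[0,0,0],[0,0,0],[0,0,0],[0,0,0],[0,0,0],[0,0,0],[0,0,0]]}'; python3 mat.py w5
```

```text
time: 13.17
tcp_pos: [0.5244, -0.3596, 0.0256]
ee_rot: [0.0, 0.998, 0.07, 0.0]
force: [0.3, -0.0, 0.0]
opening: 0.0207
t 13.17 tcp [ 0.5244 -0.3596  0.0256] toolx yaw 8.07 z [ 0. -0. -1.] F [ 0.3 -0.   0. ] open 0.0207
mat green z 0.0148 [ 0.419 -0.42   0.011] [ 0.597 -0.299  0.113]
yellow z pct [0.0422 0.043 ] [ 512.8 -360.4  103.8   25.2    8.8]
```

Handle top is at 0.0425 and needs to be 0.037, so 5.5 mm remain.

```bash
python3 -m pendant '{"fingers":[255,255,255,255,255,255,255],"xyz":[[0,0,0.002],[0,0,0.003],[0,0,0.004],[0,0,0.005],[0,0,0.0055],[0,0,0.006],[0,0,0.006]],"twist":[[0,0,0],[0,0,0],[0,0,0],[0,0,0],[0,0,0],[0,0,0],[0,0,0]]}'; python3 mat.py w6
```

```text
time: 13.8
tcp_pos: [0.5243, -0.3596, 0.02]
ee_rot: [0.0, 0.998, 0.07, 0.0]
force: [-3.5, 1.4, 5.2]
opening: 0.0206
t 13.8 tcp [ 0.5243 -0.3596  0.02  ] toolx yaw 8.07 z [ 0. -0. -1.] F [-3.5  1.4  5.2] open 0.0206
mat green z 0.0148 [ 0.423 -0.42   0.01 ] [ 0.597 -0.299  0.107]
yellow z pct [0.0366 0.0375] [ 515.4 -360.1   98.6   23.8    7.9]
```

```bash
python3 -m pendant '{"fingers":[200,150,100,50,0,0,0,0,0,0],"xyz":[[0,0,0],[0,0,0],[0,0,0],[0,0,0],[0,0,0],[0,0,0],[0,0,0],[0,0,0],[0,0,0],[0,0,0]],"twist":[[0,0,0],[0,0,0],[0,0,0],[0,0,0],[0,0,0],[0,0,0],[0,0,0],[0,0,0],[0,0,0],[0,0,0]]}' && python3 -m pendant '{"fingers":[0,0,0,0,0,0,0,0,0,0],"xyz":[[0,0,-0.01],[0,0,-0.03],[0,0,-0.06],[0,0,-0.1],[0,0,-0.14],[0,0,-0.17],[0,0,-0.2],[0,0,-0.2],[0,0,-0.2],[0,0,-0.2]],"twist":[[0,0,0],[0,0,0],[0,0,0],[0,0,0],[0,0,0],[0,0,0],[0,0,0],[0,0,0],[0,0,0],[0,0,0]]}'; python3 rodlook.py w7; python3 tray.py scene
```

```text
time: 14.68
tcp_pos: [0.5243, -0.3595, 0.0193]
ee_rot: [-0.0, 0.998, 0.07, 0.0]
force: [0.2, -0.5, 0.2]
opening: 0.0853
time: 15.52
tcp_pos: [0.524, -0.3594, 0.219]
ee_rot: [-0.0, 0.998, 0.07, -0.0]
force: [0.2, 0.0, -1.0]
opening: 0.0852
t 15.52 tcp [ 0.524  -0.3594  0.219 ] toolx yaw 8.06 z [-0.  0. -1.] F [ 0.2  0.  -1. ] open 0.0852
handle top 956 0.0377 [ 528.3 -358.8   69.7   21.     8.6]
rod_grip [253. 168.] 0.87 [[ 0.5263 -0.3554  0.0267]] [[ 0.5284 -0.3552  0.0368]]
rod_tip [255. 261.] 0.78 [[ 0.3929 -0.3774  0.0267]] [[ 0.3762 -0.3797 -0.0008]]
rod_tip [255. 183.] 0.22 [[ 0.5074 -0.3616  0.0267]] [[ 0.5099 -0.3612  0.0362]]
62 front x(local) [0.0995 0.1577 0.1606]
73 front x(local) [0.0992 0.1583 0.1611]
49 front x(local) [0.0988 0.1336 0.1605]
finder tray_front [([240.0, 213.0], 0.57, [np.float64(0.1509), np.float64(-0.0351)]), ([389.0, 200.0], 0.19, [np.float64(0.3719), np.float64(0.3095)])] F [-0.1 -0.9  0.1] 15.72 [ 0.5238 -0.3592  0.2177]
```

```bash
python3 -m pendant '{"fingers":[255,255,255,255,255,255,255,255,255,255,255,255],"xyz":[[0.005,-0.025,0],[0.012,-0.06,0],[0.02,-0.1,0],[0.028,-0.14,0],[0.036,-0.18,0],[0.044,-0.22,0],[0.052,-0.26,0],[0.06,-0.3,0],[0.067,-0.335,0.01],[0.071,-0.356,0.04],[0.071,-0.356,0.07],[0.071,-0.356,0.08]],"twist":[[0,0,0],[0,0,0],[0,0,0],[0,0,0],[0,0,0],[0,0,0],[0,0,0],[0,0,0],[0,0,0],[0,0,0],[0,0,0],[0,0,0]]}' 
cat > tw.py <<'E'
exec(open("look.py").read())
a=np.radians(8.05); ax=np.array([np.cos(a),np.sin(a),0]); ay=np.array([-ax[1],ax[0],0]); o=np.array([.4155,-.0145,0])
px=mask_px(D>0); P=by_depth(c,px,D)-o; L=np.c_[P@ax,P@ay,P[:,2]]
for lo,hi in((-.08,-.04),(-.03,.03),(.04,.08)):
    q=L[(L[:,2]>.0585)&(L[:,2]<.066)&(L[:,1]>lo)&(L[:,1]<hi)&(L[:,0]>.11)&(L[:,0]<.3)]; print("plate top",len(q),np.percentile(q[:,0],[5,50,95]).round(4) if len(q) else "")
v=st["tcp_pos"]-o; print("tcp local",(v@ax).round(4),(v@ay).round(4),v[2].round(4))
E
python3 tw.py w8
```

```text
time: 16.77
tcp_pos: [0.5423, 0.0044, 0.1343]
ee_rot: [-0.0, 0.997, 0.072, -0.004]
force: [-0.8, -0.9, -1.5]
opening: -0.0002
t 16.77 tcp [0.5423 0.0044 0.1343] toolx yaw 8.21 z [-0.007  0.    -1.   ] F [-0.8 -0.9 -1.5] open -0.0002
plate top 313 [0.1558 0.1582 0.1602]
plate top 500 [0.1557 0.1582 0.1603]
plate top 71 [0.1557 0.1582 0.1603]
tcp local 0.1282 0.001 0.1343
```

View pics/w8.png

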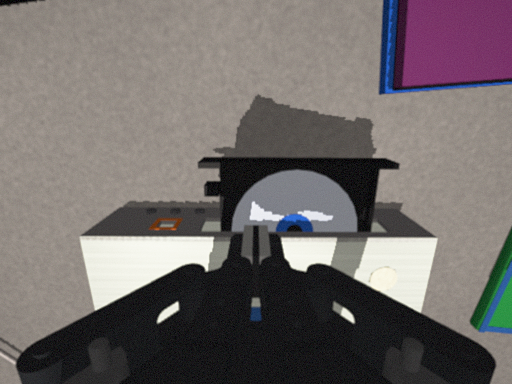

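The wrist view shows the tray out with its disc, the plate edge at row 162 and clear space behind it. I reach in, then pull.

```bash
python3 -m pendant '{"fingers":[255,255,255,255,255,255,255],"xyz":[[0.003,0,0.02],[0.003,0,0.04],[0.003,0,0.06],[0.003,0,0.075],[0.003,0,0.083],[0.003,0,0.083],[0.003,0,0.083]],"twist":[[0,0,0],[0,0,0],[0,0,0],[0,0,0],[0,0,0],[0,0,0],[0,0,0]]}'; python3 tw.py w9
```

```text
time: 17.4
tcp_pos: [0.5481, 0.0027, 0.0574]
ee_rot: [0.0, 0.998, 0.07, 0.001]
force: [-0.5, 1.2, 0.8]
opening: 0.0002
t 17.4 tcp [0.5481 0.0027 0.0574] toolx yaw 8.02 z [ 0.001 -0.    -1.   ] F [-0.5  1.2  0.8] open 0.0002
plate top 772 [0.1555 0.1584 0.1605]
plate top 1278 [0.145  0.1581 0.1605]
plate top 175 [0.1556 0.1585 0.1606]
tcp local 0.1337 -0.0015 0.0574
```

```bash
python3 -m pendant '{"fingers":[255,255,255,255,255,255,255,255,255,255,255,255],"xyz":[[0,0,0.003],[0,0,0.005],[0.008,0,0.005],[0.016,0,0.005],[0.024,0,0.005],[0.032,0,0.005],[0.04,0,0.005],[0.048,0,0.005],[0.055,0,0.005],[0.061,0,0.005],[0.066,0,0.005],[0.066,0,0.005]],"twist":[[0,0,0],[0,0,0],[0,0,0],[0,0,0],[0,0,0],[0,0,0],[0,0,0],[0,0,0],[0,0,0],[0,0,0],[0,0,0],[0,0,0]]}'; python3 tw.py w10
```

```text
time: 18.45
tcp_pos: [0.6138, 0.0128, 0.0514]
ee_rot: [-0.0, 0.998, 0.07, 0.0]
force: [-0.8, 0.0, 0.0]
opening: -0.0001
t 18.45 tcp [0.6138 0.0128 0.0514] toolx yaw 8.07 z [ 0.001  0.    -1.   ] F [-0.8  0.   0. ] open -0.0001
plate top 791 [0.2122 0.2152 0.2171]
plate top 1468 [0.2075 0.2146 0.2172]
plate top 179 [0.2123 0.2152 0.2172]
tcp local 0.2002 -0.0007 0.0514
```

The tray is out about 117 mm. Back off, lift clear and check.

```bash
python3 -m pendant '{"fingers":[255,255,255,255,255,255,255,255,255,255,255,255],"xyz":[[-0.005,0,0],[-0.012,0,0],[-0.015,0,0],[-0.015,0,-0.02],[-0.015,0,-0.05],[-0.015,0,-0.08],[-0.015,0,-0.11],[-0.015,0,-0.14],[-0.015,0,-0.17],[-0.015,0,-0.19],[-0.015,0,-0.19],[-0.015,0,-0.19]],"twist":[[0,0,0],[0,0,0],[0,0,0],[0,0,0],[0,0,0],[0,0,0],[0,0,0],[0,0,0],[0,0,0],[0,0,0],[0,0,0],[0,0,0]]}'; python3 tw.py w11; python3 - <<'E'
from h import *
im,D=optics.capture("scene"); cv2.imwrite("pics/scene9.png",im[:,:,::-1])
E
```

```text
time: 19.5
tcp_pos: [0.5981, 0.0104, 0.2427]
ee_rot: [0.0, 0.998, 0.07, 0.001]
force: [0.1, 0.2, -1.2]
opening: 0.0006
t 19.5 tcp [0.5981 0.0104 0.2427] toolx yaw 8.06 z [ 0.003 -0.    -1.   ] F [ 0.1  0.2 -1.2] open 0.0006
plate top 137 [0.2121 0.2145 0.216 ]
plate top 218 [0.2121 0.2145 0.2167]
plate top 33 [0.212  0.2144 0.2166]
tcp local 0.1843 -0.0009 0.2427
```

View pics/scene9.png

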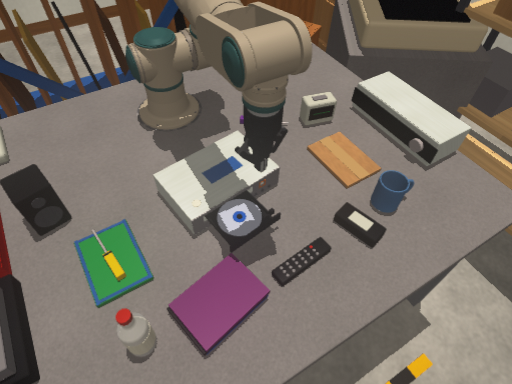

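The final view shows the tray fully out with its disc at (240,217), the rod lying on the green mat at (110,258), the bystanders where they were, and the gripper clear.

```bash
python3 -c "
from workcell import robot
print(robot.hand_in())"
```

```text
the job is handed in; nothing more can be done
None
```

I released the tray with the yellow rod, drew it out and laid the rod on the green mat. I handed in at about 19.6 s of the 72 s allowed; no verdict is reported.

- **Latch:** I pushed the rod's tip straight in, to a calculated depth of about 38 mm. The contact force was about 6 N and the tray sprang out. I could not read the latch angle itself; the tray letting go is the evidence for it.
- **Rod:** I lowered it onto the mat under contact and then let go. Its handle top measured 37 to 38 mm above the counter, which puts the handle's centre about 11 to 12 mm above the mat. The handle is near (0.524, -0.359), well inside the mat. I did not measure its tilt directly, but it looks flat in the last picture.
- **Tray:** it measured about 116 to 117 mm out after the gripper had lifted clear, against the 105 mm required.
- **Bystanders:** comparing the last picture with the first by eye, none has moved. The gripper touched nothing at the end.

**Disagreement:** the landmark network's tray and rod-tip points were several mm to 2 cm off the depth measurements. I used the depth measurements and the known sizes instead.

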